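# Set a batten to the flip stop of a saw board

### The job

Make the batten on the saw board ready to be sawn to length: swing the raised flip stop forward and down into its working position, then push the batten flat against the fence and along the fence until its end butts against the stop. Do it all by nudging with the fingertips: the batten is not picked up but stays lying on the board, and the other things are left where they are.

Things in the scene. Friction and masses are not known exactly. Their poses are not given: they have to be found in the camera images.
- sawboard: saw board screwed to the table: grey panel 220 mm deep (x -120 to 100 mm), 420 mm wide (y -210 to 210), 18 mm thick, its top at z = 18 mm, with an aluminium fence along its far side. Origin on the table surface; +x points towards the fence, +y to the left along it, z up
- fence (a point): point on the fence's working face (which faces the robot), at the panel's top, in the middle of the board's width; board frame (60, 0, 18) mm. The fence runs the whole width, is 30 mm thick (x 60 to 90 mm) and stands 40 mm above the panel; a 3 mm saw kerf cuts it at y = -40 mm
- batten: plain straight wooden batten lying loose on the panel before the fence: 30 mm wide (its x), 200 mm long (its y), 18 mm high, about 60 g; origin at the centre of its underside. Against the fence, its origin is 15 mm before the fence face
- batten_end (a point): centre of the batten's left (+y) end face, the one that must meet the stop; 100 mm from the batten's origin, 9 mm above its underside
- stop: flip stop's carriage, clamped fast on the left half of the fence; axes parallel to the board's. Origin: where panel top, fence face and the stop's working face meet; the batten's left end belongs at y = 0 here. Steel block on the fence at y 28 to 68 mm, x -3 to 31 mm; star knob 36 mm across on it, 83 mm above the panel
- hinge (a point): on the flip stop's hinge axis, at the stop's working face; carriage frame (-2, 0, 52) mm; the axis is parallel to the fence (y)
- stop_arm (a joint): angle of the flip stop's arm (rad). 0: fully down before the fence, on its limit. It grows as the arm swings out towards the robot and up; at 3.14 the arm stands upright over the fence, and it starts there, leaning on its back limit (3.2). Light, nearly free hinge: pushed from behind (fence side, +x) towards the robot past about 2.4, it falls to 0 by its own weight
- stop_tip (a point): middle of the free end of the stop's arm, an aluminium bar 24 mm wide, 12 mm thick, 54 mm long, 50 g. In the carriage frame the arm spans y 0 to 24 mm (y = 0 is the working face); down: x -24 to -12 mm, from 4 mm above the panel; raised: x 8 to 20 mm, its top 100 mm above the panel
- offcut: short wooden offcut, 30 x 45 x 18 mm, lying on the saw board's panel near its left front corner; origin at the centre of its underside. Bystander
- dcell: large upright battery (D size), 34 mm across, 61 mm tall, standing on the panel at its left front corner; origin at the centre of its foot. Bystander
- aacell: small upright battery (AA size), 14.5 mm across, 50 mm tall, standing on the table behind the right half of the fence; origin at the centre of its foot. Bystander
- screwdriver: screwdriver lying on the table behind the fence and along it, under 30 mm high; origin under its middle. Bystander
- saw: pull saw, 320 mm long, lying on the table to the right of the saw board; origin below the root of the blade. Bystander
- pliers: pliers, about 170 mm long and 14 mm high, lying on the table to the left of the saw board; origin below the pivot. Bystander
- jar: closed glass jar with steel lid, 56 mm across, 65 mm tall, standing on the table to the left of the saw board; origin at the centre of its foot. Bystander
There are look-alikes about, which are no part of the job. There is more than one size of the batten; the one meant has the size given above.

How it is judged:
By the outcome, as a careful person would: the job done as asked, in the order asked, and still so for the second after the job is handed in, with the robot touching nothing.
It also fails if it takes over 58 s, if anything falls off the work surface, if the arm or the gripper's body presses on something with over 40 N, if the wrist force passes 120 N, or if a joint passes its speed limit or range.

### The arm

A 6-joint arm with a two-finger parallel gripper is mounted at the origin on the work surface. World frame = base frame: x ahead of the robot, y to its left, z up, the work surface at z = 0. Lengths are in m, angles in degrees, forces in N, time in s.
With the tool pointing down it reaches from about 0.325 to 0.9 m from the base axis. Payload 6.1 kg.
Tool frame: the origin (TCP) lies between the finger pads; the fingertips stand 17 mm ahead of it and the grasp point (between the pads) lies 2 mm behind it; z points along the fingers, y is the direction in which the jaws open and shut (so a half turn about z gives the same grasp; the last joint's range is limited). The gripper opens to 85 mm and grips with 20 to 120 N. Pads are 22 mm wide; open, the fingers measure 114 mm over their backs; the gripper's body (76 mm by 85 mm) begins 54 mm behind the grasp point. The pads swing forward as they close: fully open they stand 13 mm farther back than shut.
Start: joints at [-74.777, 12.628, 87.462, -0, 79.91, -7.225], TCP at [0.239, -0.578, 0.248] pointing down, gripper open.
Joint ranges: [-170.65, 170.65], [-52.31, 119.04], [5.05, 147.46], [-71.25, 251.25], [11.57, 151.72], [-153.62, 153.62]. Speed limits (degrees/s): [147.25, 147.25, 172.46, 180, 180, 180].

### API

Orientations are given as a 3x3 rotation matrix whose columns are the frame's x, y, z axes.
In Python, from station import arm, get_image, camera_params, ticket gives the robot as it stands.
- The arm moves only by the shell command python3 -m jog 'ROWS'. ROWS is JSON, one flat list of numbers, 5 for each row, row after row: the shift along the tool's x, y, z in mm, then the turn about the tool's z in rad, then the gripper command: -1 is shut, 1 is fully open, values between are in proportion. A call has 1 to 20 rows; each row is the pose to reach, as a shift and turn from the pose measured when the call began, along the tool's axes at that moment; what a row does not reach only later rows make up. A row lasts 1/12 s, in which the tool goes at most 41.7 mm and 7.16 degrees, less where a joint would pass 70% of its speed; a pose out of reach is approached as far as the arm can. A call with a gripper value outside its range is refused whole. The fingers move at their own pace and stop on an object; the grip force is fixed at half the most. Time passes only in rows, so rows that repeat a pose let the fingers close. It gives the time, the measured TCP pose, the force and the opening at its end, in the units of the state.
- arm.observe(): the state, without advancing time (a new reading comes with each control period).
- get_image(name): name is "scene" or "top" or "wrist"; returns the picture (480x640x3 uint8, red, green, blue); there is no depth.
- camera_params(name): a dict with "intrinsics" (3x3 intrinsics, pixels), "world_from_camera" (4x4, takes a point from camera to world coordinates). Camera axes: x right, y up, looking along -z (the intrinsics and any distortion apply to the point x, -y, -z); pixel columns grow to the right and rows downward; lengths in m; the calibration is good to about 2 mm. A picture is of the moment at which its call begins: read the wrist's pose just before it. camera_params takes no time and is no camera call; for the wrist camera it gives the pose at the moment of the call.
- ticket.job_done(): hands the job in, once; it reports no verdict.
The state is a dict: "t": time; "joints": joint angles; "joint_vel": joint speeds; "tau": joint torques, N m; "tcp_pos": TCP position; "tool_rot": TCP orientation; "force": force on the tool from outside, world axes, zero at the start; "ft_torque": the same for the moment, N m; "gripper_width": opening from 0.0 (shut) to 1.0 (fully open).
Only numpy, scipy, OpenCV 4.12 (cv2) and the standard library are available. Lean on these libraries where they do the work, as an engineer would, in place of code of your own. Each camera call takes 0.05 s, during which the arm holds its last target.

## Working session

There is one attempt and no reset: what is moved stays moved. The work goes in short steps, Python scripts to look and compute and a shell command to move; the robot and the scene stay as the last step left them, time stands still between calls to the robot, and variables do not carry over. Pictures are saved under pics/ and viewed, and the job is handed in when it is done.

```bash
mkdir -p pics; ls
python3 - <<'E'
from station import arm,get_image,camera_params
import cv2
for n in ["scene","top","wrist"]:
    im=get_image(n); cv2.imwrite(f"pics/{n}0.png",im[:,:,::-1])
    p=camera_params(n); print(n,p)
s=arm.observe(); print(s)
E
```

```text
pics
scene {'intrinsics': array([[537.88417577,   0.        , 323.66647832],
       [  0.        , 537.88417577, 239.15433517],
       [  0.        ,   0.        ,   1.        ]]), 'world_from_camera': array([[ 0.38171352, -0.50391732,  0.77483038,  1.29763626],
       [ 0.92425713,  0.20211972, -0.3238771 , -0.33768083],
       [ 0.00659878,  0.83977077,  0.54290101,  0.68584945],
       [ 0.        ,  0.        ,  0.        ,  1.        ]])}
top {'intrinsics': array([[573.47602051,   0.        , 321.992912  ],
       [  0.        , 573.47602051, 228.33545265],
       [  0.        ,   0.        ,   1.        ]]), 'world_from_camera': array([[ 0.02515715,  0.99788921, -0.05986855,  0.3693552 ],
       [-0.99960671,  0.02436775, -0.01387938,  0.0143335 ],
       [-0.01239122,  0.06019417,  0.99810977,  1.37737588],
       [ 0.        ,  0.        ,  0.        ,  1.        ]])}
wrist {'intrinsics': array([[362.28612279,   0.        , 320.55359974],
       [  0.        , 362.28612279, 237.27309881],
       [  0.        ,   0.        ,   1.        ]]), 'world_from_camera': array([[ 0.381
[... 311 characters left out ...]
  9.18301634e-04,
        7.99105287e+01, -7.22438365e+00]), 'joint_vel': array([-0.05809803, -0.12173128, -0.22721256, -0.00781385,  0.09217547,
        0.0267623 ]), 'tau': array([ 1.16854644e-03, -4.97481966e+01, -3.89904964e+01, -1.20976933e-04,
        7.19308693e-03, -6.56788703e-07]), 'tcp_pos': array([ 0.23853916, -0.57720334,  0.24744704]), 'tool_rot': array([[ 9.24229198e-01,  3.81837982e-01, -3.81638304e-04],
       [ 3.81838117e-01, -9.24228064e-01,  1.46249446e-03],
       [ 2.05715102e-04, -1.49740413e-03, -9.99998858e-01]]), 'force': array([-0.01512504, -0.47589999,  0.13057687]), 'ft_torque': array([-0.06903625, -0.0326143 ,  0.05626263]), 'gripper_width': 0.9991297024816477}
```

View pics/scene0.png

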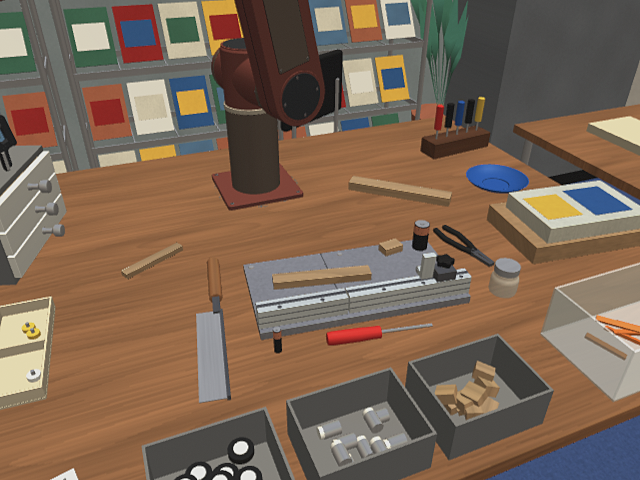

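View pics/top0.png

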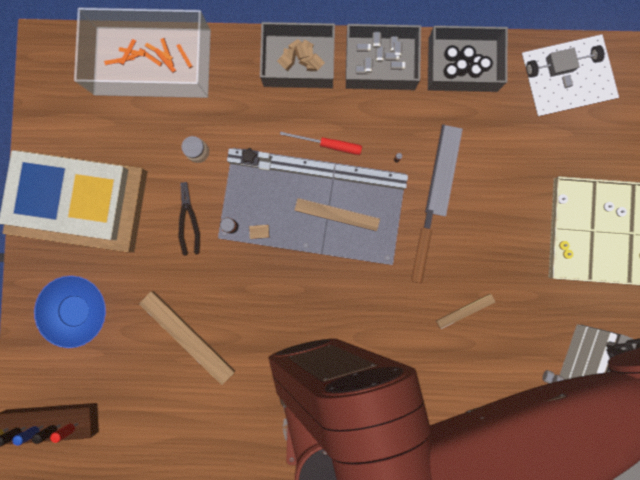

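View pics/wrist0.png

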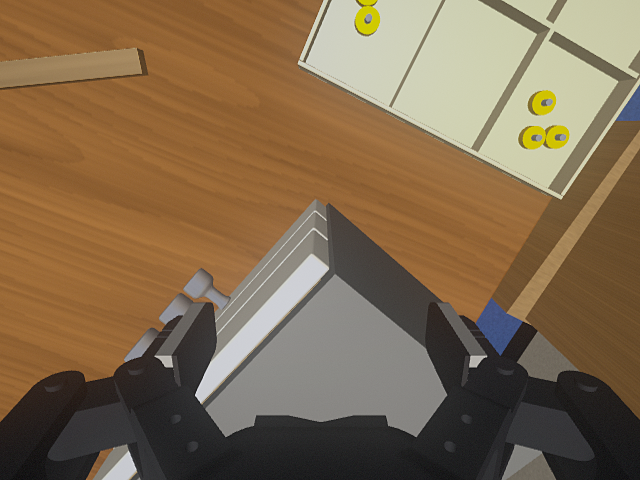

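Batten candidates in the top view are the one on the panel (337,214), a longer one on the table (186,337) and a shorter one on the table (466,311). I choose the one on the panel and will check it in a close crop.

```bash
cat > h.py <<'E'
import numpy as np, cv2
from station import arm,get_image,camera_params
def ray(n,u,v,P=None):
    P=P or camera_params(n);K=P["intrinsics"];T=P["world_from_camera"]
    d=np.array([(u-K[0,2])/K[0,0],-(v-K[1,2])/K[1,1],-1.]);return T[:3,3],T[:3,:3]@d
def pix(n,u,v,z,P=None):
    o,d=ray(n,u,v,P);return o+d*(z-o[2])/d[2]
def proj(n,p,P=None):
    P=P or camera_params(n);K=P["intrinsics"];T=P["world_from_camera"]
    c=T[:3,:3].T@(np.asarray(p)-T[:3,3]);return np.array([K[0,0]*c[0]/-c[2]+K[0,2],-K[1,1]*c[1]/-c[2]+K[1,2]])
def crop(f,x0,y0,x1,y1,k,out):
    im=cv2.imread(f)[y0:y1,x0:x1];cv2.imwrite(out,cv2.resize(im,None,fx=k,fy=k,interpolation=cv2.INTER_CUBIC))
E
python3 -c "
from h import *
crop('pics/top0.png',210,130,420,275,3.8,'pics/topc.png')
crop('pics/scene0.png',235,200,505,350,2.9,'pics/scenec.png')"
```

```text
(no output)
```

View pics/topc.png

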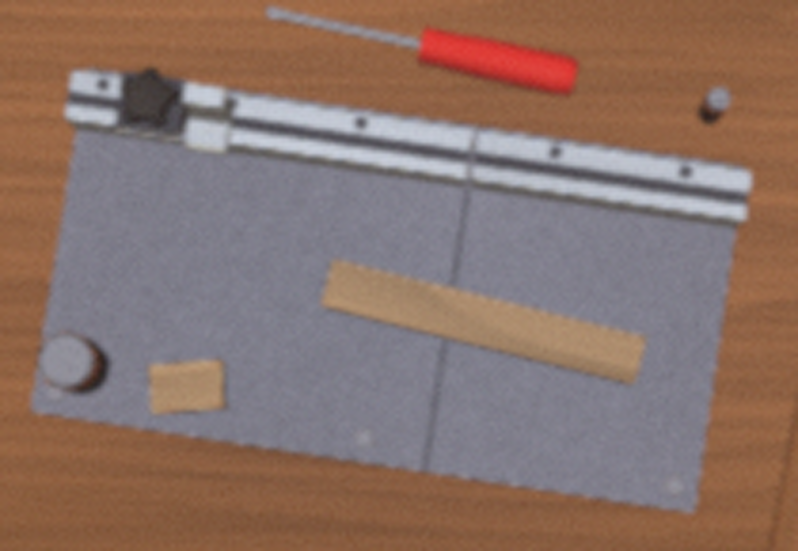

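View pics/scenec.png

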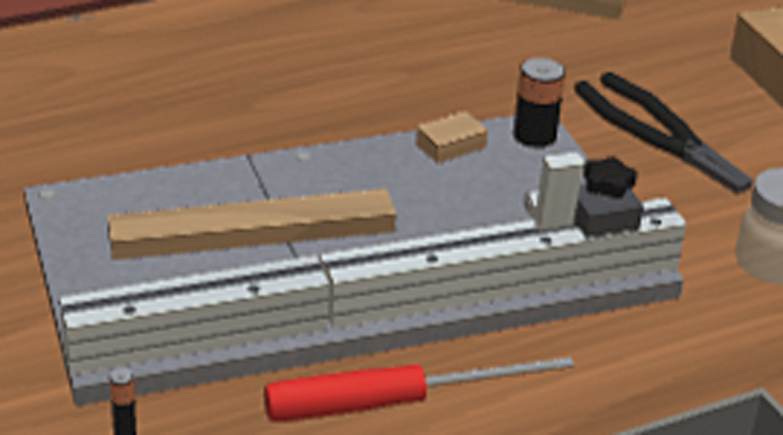

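Run:
```python
from h import *
def t(a,b,z): return pix("top",a/3.8+210,b/3.8+130,z)
def s(a,b,z): return pix("scene",a/2.9+235,b/2.9+200,z)
NL,NR=t(33,411,.018),t(695,510,.018)
print("near",NL,NR,np.linalg.norm(NL-NR))
FL,FR=t(72,70,.058),t(750,170,.058); print("fence far",FL,FR,np.linalg.norm(FL-FR))
fl,fr=t(66,118,.058),t(745,217,.058); print("fence face",fl,fr,np.linalg.norm(fl-fr))
for p,q in((NL,NR),(FL,FR),(fl,fr)):
    d=p-q; print(np.degrees(np.arctan2(-d[0],d[1])))
B=[t(*c,.036) for c in((332,260),(643,337),(632,384),(322,305))]
print("bat",B,np.mean(B,0),[np.linalg.norm(B[i]-B[i-1]) for i in range(4)])
# scene corners
nl,nr=s(560,118,.018),s(25,188,.018);print("scene near",nl,nr)
f1,f2=s(683,228,.058),s(65,305,.058);print(f1,f2)
f1,f2=s(683,218,.058),s(65,318,.058);print(f1,f2)
Bs=[s(*c,.036) for c in((395,212),(112,240),(110,215),(388,191))]
print("bat scene",Bs)
```

```text
near [0.42150558 0.27823742 0.018     ] [ 0.37010529 -0.13635856  0.018     ] 0.4177700481493978
fence far [0.62962556 0.25405405 0.058     ] [ 0.57751841 -0.16169098  0.058     ] 0.4189977133289874
fence face [0.59987108 0.2566965  0.058     ] [ 0.54865536 -0.15912356  0.058     ] 0.4189622558985836
-7.0672864693157385
-7.143880757760565
-7.021641606138274
bat [array([0.51886696, 0.0926664 , 0.036     ]), array([ 0.47573249, -0.10047122,  0.036     ]), array([ 0.44654912, -0.09426344,  0.036     ]), array([0.49077128, 0.0980751 , 0.036     ])] [ 0.48297996 -0.00099829  0.036     ] [np.float64(0.02861155678174782), np.float64(0.19789573375853264), np.float64(0.02983631990021387), np.float64(0.19735681891225862)]
scene near [0.43918459 0.27951616 0.018     ] [ 0.37404689 -0.13561507  0.018     ]
[0.63757085 0.24711233 0.058     ] [ 0.55988762 -0.15787713  0.058     ]
[0.62822628 0.25374488 0.058     ] [ 0.57181825 -0.16141958  0.058     ]
bat scene [array([0.52338102, 0.09110851, 0.036     ]), array([ 0.48000645, -0.10232803,  0.036     ]), array([ 0.45231397, -0.09480366,  0.036     ]), array([0.49897828, 0.09779969, 0.036     ])]
```

```bash
cat >> h.py <<'E'
yaw=np.radians(-7.07); ex=np.array([np.cos(yaw),np.sin(yaw),0]); ey=np.array([-np.sin(yaw),np.cos(yaw),0]); O=np.array([.5149,.0562,0])
def b2w(x,y,z): return O+ex*x/1e3+ey*y/1e3+np.array([0,0,z/1e3])
def w2b(p): d=np.asarray(p)-O; return np.array([d@ex,d@ey,d[2]])*1e3
E
python3 - <<'E'
from h import *
def s2(n,img,sy,box,k,out):
    im=cv2.imread(img); x0,y0,x1,y1=box
    im=cv2.resize(im[y0:y1,x0:x1],None,fx=k,fy=k,interpolation=cv2.INTER_CUBIC)
    def L(a,b,c): 
        P=[tuple(int(v) for v in ((proj(n,b2w(*q))-[x0,y0])*k+k/2)) for q in(a,b)]; cv2.line(im,*P,c,1)
    def boxd(X,Y,Z,c):
        import itertools
        C=list(itertools.product(X,Y,Z))
        for a in C:
            for b in C:
                if sum(u!=v for u,v in zip(a,b))==1 and a<b: L(a,b,c)
    boxd((68,80),(sy,sy+24),(70,118),(0,0,255))
    boxd((57,91),(sy+28,sy+68),(58,80),(0,255,0))
    boxd((60,90),(-210,210),(18,58),(255,0,0))
    cv2.imwrite(out,im)
sy=float(np.mean([110]))
s2("top","pics/top0.png",110,(220,135,300,195),9,"pics/o1.png")
s2("scene","pics/scene0.png",110,(400,240,480,300),9,"pics/o2.png")
E
```

```text
(no output)
```

View pics/o1.png

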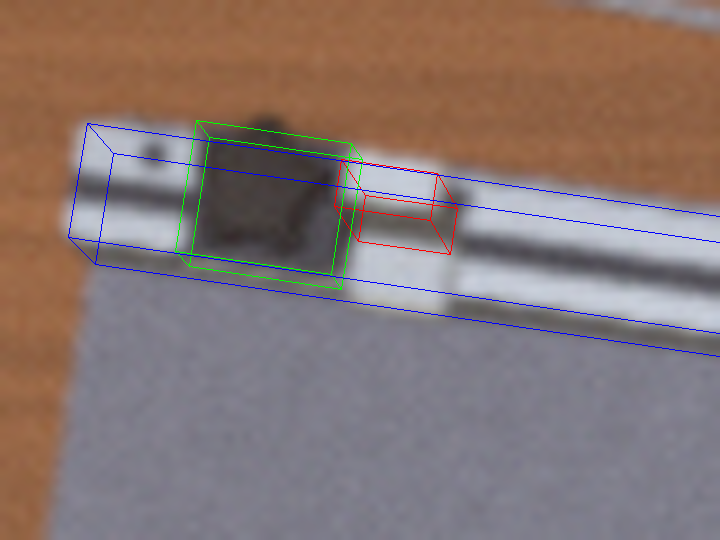

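View pics/o2.png

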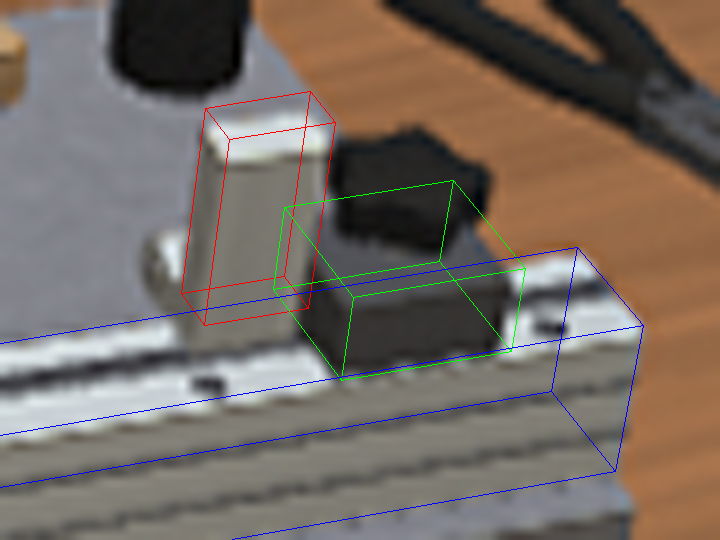

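```bash
cat >> h.py <<'E'
def shift(x,y,ztip,reach=17):
    "board mm target for TCP -> tool shift"
    s=arm.observe(); R=s["tool_rot"]; t=b2w(x,y,ztip+reach)
    ty=np.arctan2(R[1,0],R[0,0]); return np.round(R.T@(t-s["tcp_pos"])*1e3,1), round(ty-yaw,4)
def st():
    s=arm.observe(); print(round(s["t"],2),"tcp board",np.round(w2b(s["tcp_pos"]),1),"F",np.round(s["force"],2),"w",round(s["gripper_width"],3))
E
python3 -c "
from h import *
B=[[0.51886696, 0.0926664 , 0.036 ],[ 0.47573249, -0.10047122,  0.036],[ 0.44654912, -0.09426344,  0.036],[0.49077128, 0.0980751 , 0.036]]
print([w2b(b) for b in B]); print(shift(110,118,180)); st()"
```

```text
[array([-0.55155563, 36.67738932, 36.        ]), array([ -19.58631292, -160.30078403,   36.        ]), array([ -49.31185294, -157.7321487 ,   36.        ]), array([-29.09932361,  38.58689537,  36.        ])]
(array([ 651.1, -528.3,   51.4]), np.float64(0.5152))
0.15 tcp board [-196.3 -662.6  247.4] F [-0.02 -0.48  0.13] w 0.999
```

```bash
python3 -m jog '[20,-16,0,0,-1, 60,-48,0,0.05,-1, 100,-80,0,0.1,-1, 140,-112,0,0.2,-1, 180,-144,0,0.3,-1, 220,-176,0,0.4,-1, 260,-208,0,0.515,-1, 300,-240,0,0.515,-1, 340,-272,0,0.515,-1, 380,-304,0,0.515,-1, 420,-336,0,0.515,-1, 460,-368,0,0.515,-1, 500,-400,10,0.515,-1, 540,-432,20,0.515,-1, 580,-464,30,0.515,-1, 610,-490,40,0.515,-1, 635,-515,48,0.515,-1, 651,-528,51,0.515,-1, 651,-528,51,0.515,-1, 651,-528,51,0.515,-1]'
python3 - <<'E'
from h import *
st(); print(shift(108,118,95))
for n in ["scene","wrist"]: cv2.imwrite(f"pics/{n}1.png",get_image(n)[:,:,::-1])
E
```

```text
t: 1.82
tcp_pos: [0.6269, 0.1384, 0.201]
tool_rot: [[0.992, -0.123, -0.001], [-0.123, -0.992, 0.001], [-0.001, -0.001, -1.0]]
force: [1.0, -0.0, 0.3]
gripper_width: -0.001
1.82 tcp board [101.1  95.3 201. ] F [ 0.98 -0.03  0.26] w -0.001
(array([  7. , -22.6,  89. ]), np.float64(0.0004))
```

View pics/scene1.png

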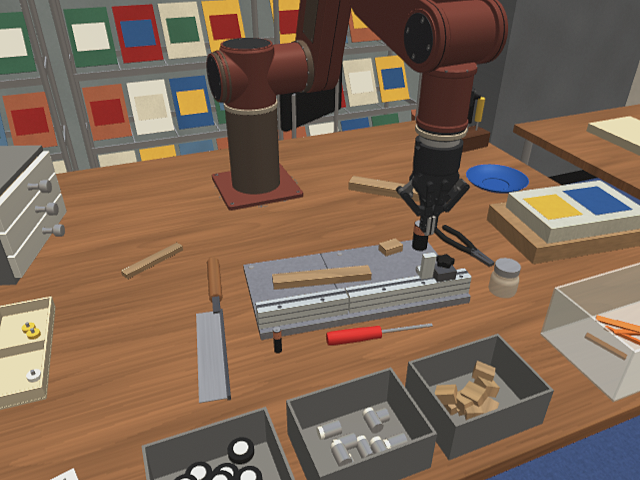

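View pics/wrist1.png

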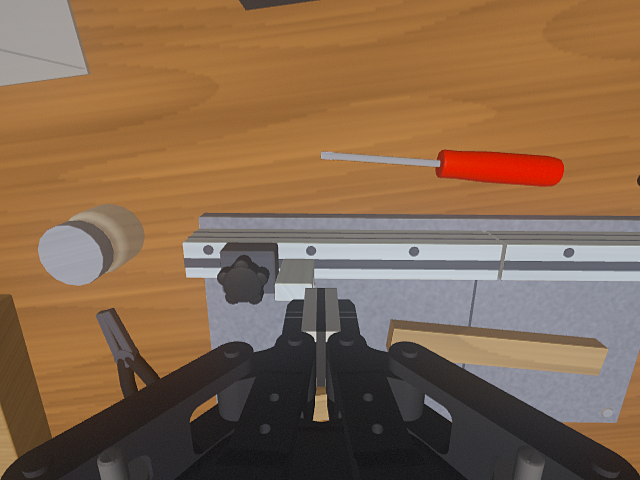

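Run:
```python
from h import *
crop("pics/wrist1.png",180,200,380,350,4,"pics/w1c.png")
```

```text
(no output)
```

View pics/w1c.png

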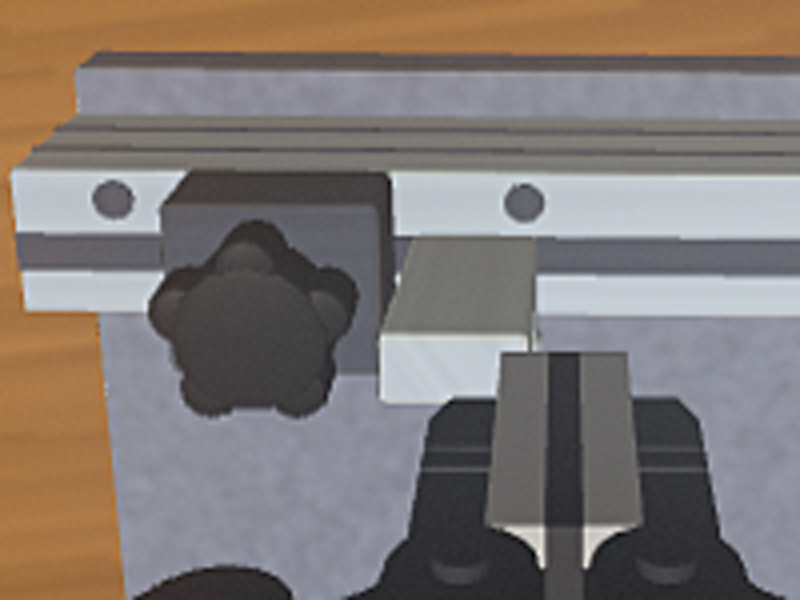

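Run:
```python
from h import *
for a,b in((385,335),(530,335),(380,403),(530,400)): print(w2b(pix("wrist",180+a/4,200+b/4,.118)))
s=arm.observe(); z=s["tcp_pos"][2]-.017
for a,b in((500,352),(628,352)): print("tip",w2b(pix("wrist",180+a/4,200+b/4,z)))
```

```text
[ 80.16972406 125.533062   118.        ]
[ 80.30499229 102.94881033 118.        ]
[ 68.39591136 126.70264149 118.        ]
[ 69.06812351 102.96969499 118.        ]
tip [107.84620581 104.64023545 181.60833158]
tip [107.92955491  90.80281233 181.60833158]
```

```bash
python3 -m jog '[2,-9,0,0,-1, 5,-18,20,0,-1, 5,-18,40,0,-1, 5,-18,60,0,-1, 5,-18,75,0,-1, 5,-18,84,0,-1, 5,-18,88,0,-1, 5,-18,88,0,-1,5,-18,88,0,-1]'
python3 - <<'E'
from h import *
st()
for n in ["scene","wrist"]: cv2.imwrite(f"pics/{n}2.png",get_image(n)[:,:,::-1])
crop("pics/scene2.png",360,160,520,280,5,"pics/s2c.png")
E
```

```text
t: 2.67
tcp_pos: [0.634, 0.1589, 0.1117]
tool_rot: [[0.993, -0.118, -0.003], [-0.118, -0.993, 0.003], [-0.003, -0.003, -1.0]]
force: [0.4, -0.6, 0.3]
gripper_width: -0.001
2.67 tcp board [105.5 116.5 111.7] F [ 0.39 -0.58  0.26] w -0.001
```

View pics/s2c.png

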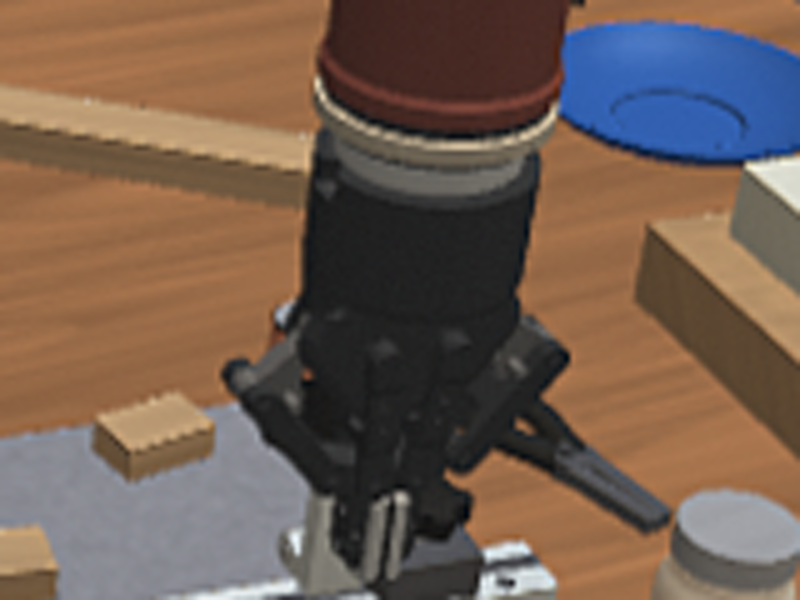

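View pics/wrist2.png

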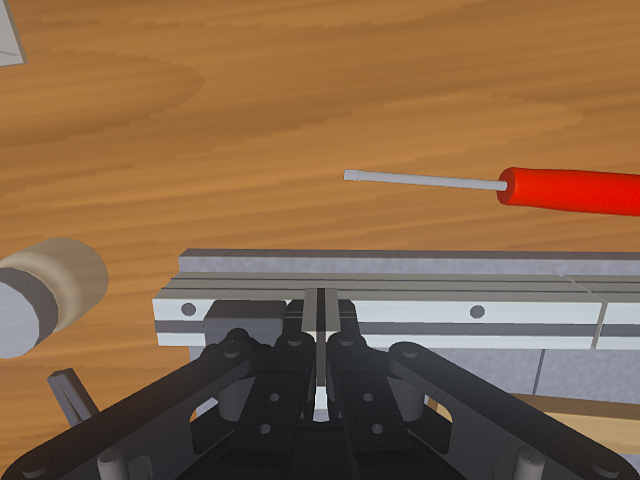

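```bash
python3 -m jog '[0,7,0,0,-1, 0,7,0,0,-1, -8,7,0,0,-1, -16,7,0,0,-1, -24,7,0,0,-1, -32,7,0,0,-1, -40,7,0,0,-1, -48,7,0,0,-1, -56,7,0,0,-1, -64,7,0,0,-1, -72,7,0,0,-1, -80,7,0,0,-1, -80,7,0,0,-1, -80,7,-20,0,-1, -80,7,-50,0,-1, -80,7,-70,0,-1, -80,7,-70,0,-1, -80,7,-70,0,-1]'
python3 - <<'E'
from h import *
st()
for n in ["scene","wrist"]: cv2.imwrite(f"pics/{n}3.png",get_image(n)[:,:,::-1])
crop("pics/scene3.png",360,160,520,280,5,"pics/s3c.png")
E
```

```text
t: 4.27
tcp_pos: [0.5554, 0.1615, 0.184]
tool_rot: [[0.993, -0.118, 0.002], [-0.118, -0.993, 0.004], [0.002, -0.004, -1.0]]
force: [-0.4, 0.2, -0.4]
gripper_width: 0.002
4.27 tcp board [ 27.2 109.5 184. ] F [-0.42  0.18 -0.36] w 0.002
```

View pics/s3c.png

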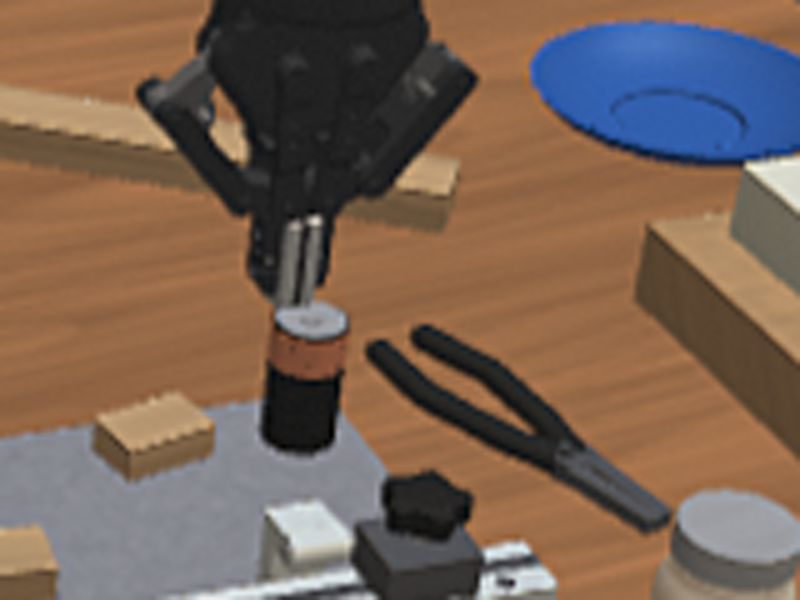

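View pics/wrist3.png

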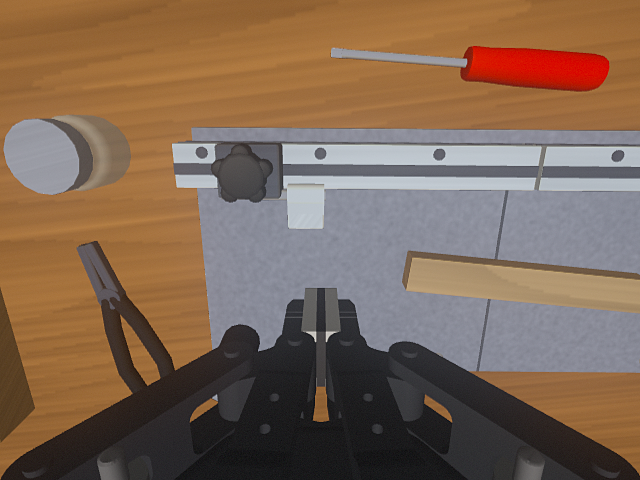

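Run:
```python
from h import *
for u,v in((325,185),(288,185),(325,228),(288,228)): print(w2b(pix("wrist",u,v,.076)))
print(shift(-75,-61,60))
```

```text
[ 63.18320976 105.93853628  76.        ]
[ 63.06635005 129.61542697  76.        ]
[ 34.56144002 105.70361497  76.        ]
[ 34.43227308 130.2627097   76.        ]
(array([-101. ,  169.8,  104.2]), np.float64(0.0049))
```

```bash
python3 -m jog '[-10,15,0,0,-1, -30,50,0,0.005,0, -55,95,0,0.005,0, -80,135,10,0.005,0, -95,160,30,0.005,0, -101,170,60,0.005,0, -101,170,90,0.005,0, -101,170,110,0.005,0, -101,170,122,0.005,0, -101,170,132,0.005,0, -101,170,136,0.005,0, -101,170,136,0.005,0, -101,170,136,0.005,0]'
python3 - <<'E'
from h import *
st()
for n in ["scene","wrist"]: cv2.imwrite(f"pics/{n}4.png",get_image(n)[:,:,::-1])
crop("pics/scene4.png",240,180,400,300,5,"pics/s4c.png")
E
```

```text
t: 5.45
tcp_pos: [0.433, 0.0049, 0.0452]
tool_rot: [[0.992, -0.123, -0.003], [-0.123, -0.992, 0.003], [-0.003, -0.003, -1.0]]
force: [-0.1, -1.1, 0.5]
gripper_width: 0.496
5.45 tcp board [-74.9 -61.   45.2] F [-0.13 -1.07  0.45] w 0.496
```

View pics/s4c.png

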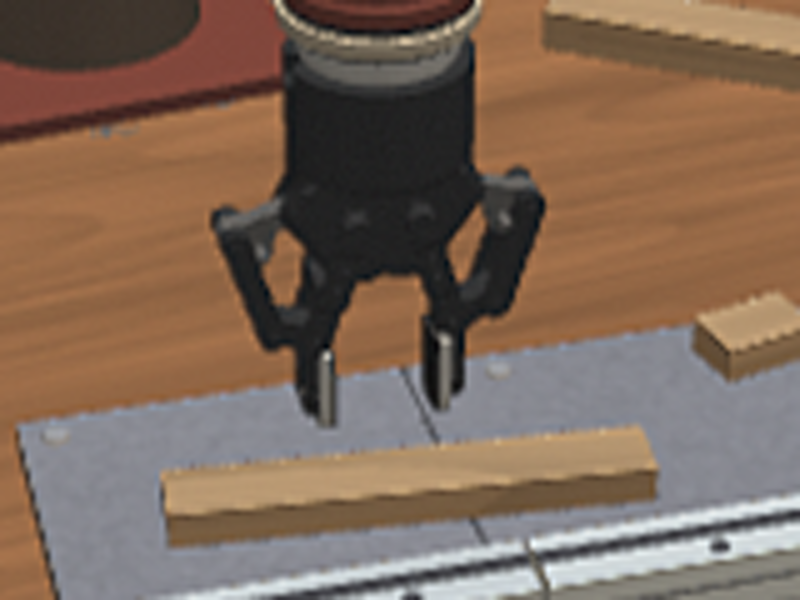

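View pics/wrist4.png

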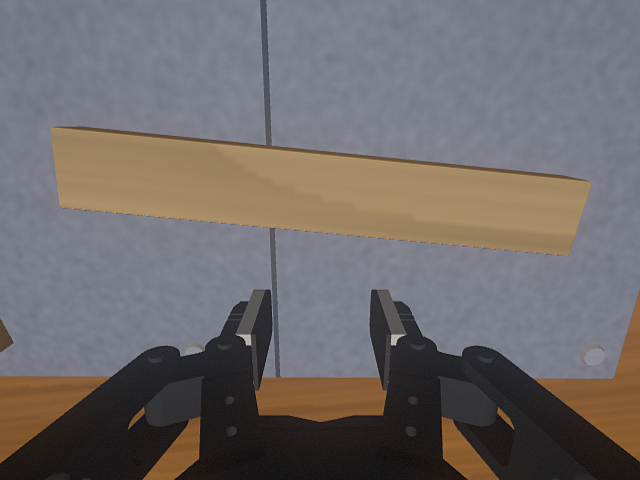

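Run:
```python
from h import *
for u,v in((330,425),(445,408)):
    o,d=ray("scene",240+u/5,180+v/5); a=w2b(o);b=w2b(o+d)-a
    for x in(-64,): print(a+b*(x-a[0])/b[0])
```

```text
[-64.         -83.84689227  30.95927239]
[-64.         -33.95081698  30.60504544]
```

```bash
python3 -m jog '[0,0,7,0,0, 6,0,7,0,0, 12,0,7,0,0, 18,0,7,0,0, 24,0,7,0,0, 30,0,7,0,0, 36,0,7,0,0, 42,0,7,0,0, 48,0,7,0,0, 54,0,7,0,0, 60,0,7,0,0, 65,0,7,0,0, 70,0,7,0,0, 74,0,7,0,0, 78,0,7,0,0, 82,0,7,0,0, 85,0,7,0,0, 87,0,7,0,0, 88,0,7,0,0, 88,0,7,0,0]'
python3 - <<'E'
from h import *
st()
for n in ["wrist"]: cv2.imwrite(f"pics/{n}5.png",get_image(n)[:,:,::-1])
E
```

```text
t: 7.22
tcp_pos: [0.5212, -0.0061, 0.0389]
tool_rot: [[0.992, -0.123, -0.001], [-0.123, -0.992, 0.003], [-0.001, -0.003, -1.0]]
force: [0.0, -0.1, 0.1]
gripper_width: 0.498
7.22 tcp board [ 13.9 -61.   38.9] F [ 0.04 -0.08  0.06] w 0.498
```

View pics/wrist5.png

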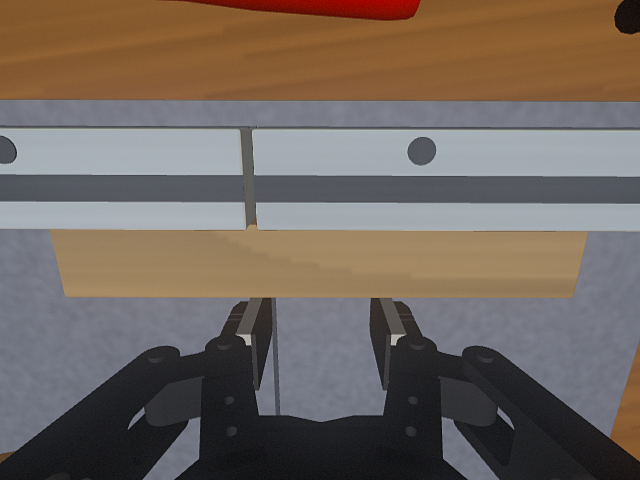

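```bash
python3 -m jog '[1.5,0,0,0,0, 3,0,0,0,0, 4,0,0,0,0, 5,0,0,0,0, 5,0,0,0,0]'; python3 -m jog '[1,0,0,0,0, 2,0,0,0,0, 2,0,0,0,0]'
```

```text
t: 7.68
tcp_pos: [0.5254, -0.0066, 0.0386]
tool_rot: [[0.992, -0.123, -0.003], [-0.123, -0.992, 0.003], [-0.003, -0.003, -1.0]]
force: [-3.2, 0.7, 1.5]
gripper_width: 0.503
t: 7.93
tcp_pos: [0.5255, -0.0066, 0.0382]
tool_rot: [[0.992, -0.123, -0.008], [-0.123, -0.992, 0.003], [-0.008, -0.003, -1.0]]
force: [-8.0, -0.1, 7.1]
gripper_width: 0.498
```

```bash
python3 -m jog '[-4,0,0,0,0, -14,0,0,0,0, -26,0,0,0,0, -30,0,-20,0,-0.5, -30,0,-50,0,-1, -30,0,-80,0,-1, -30,0,-95,0,-1, -30,0,-95,0,-1, -30,0,-95,0,-1]'
python3 - <<'E'
from h import *
st()
cv2.imwrite(f"pics/wrist6.png",get_image("wrist")[:,:,::-1])
E
```

```text
t: 8.68
tcp_pos: [0.4976, -0.0035, 0.1346]
tool_rot: [[0.992, -0.123, -0.004], [-0.123, -0.992, 0.003], [-0.004, -0.002, -1.0]]
force: [-0.1, -0.3, 0.2]
gripper_width: 0.0
8.68 tcp board [ -9.8 -61.3 134.6] F [-0.14 -0.29  0.22] w 0.0
```

View pics/wrist6.png

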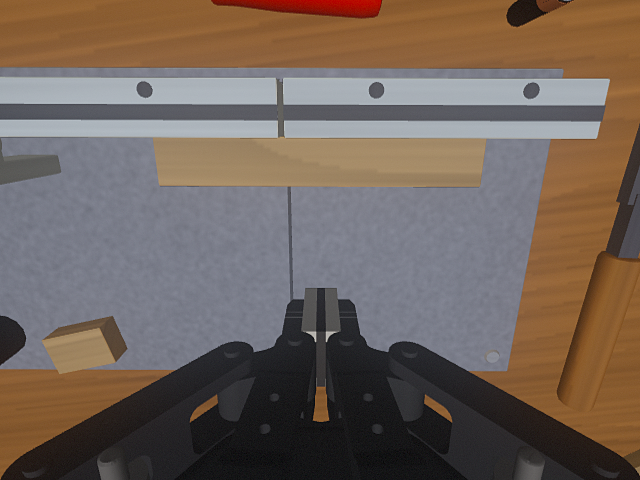

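Run:
```python
from h import *
for u,v in((486,138),(481,187),(153,138),(159,186)): print(w2b(pix("wrist",u,v,.036)))
print(shift(44,-195,25))
```

```text
[  55.63950058 -159.75991884   36.        ]
[  26.4447083 -160.7382325   36.       ]
[55.66711818 37.78248286 36.        ]
[27.03233378 38.12703593 36.        ]
(array([ 55.6, 134. ,  90.4]), np.float64(0.0002))
```

```bash
python3 -m jog '[10,25,0,0,-1, 25,60,0,0,-1, 40,95,0,0,-1, 50,120,0,0,-1, 53,134,10,0,-1, 53,134,35,0,-1, 53,134,60,0,-1, 53,134,78,0,-1, 53,134,88,0,-1, 53,134,91,0,-1, 53,134,91,0,-1, 53,134,91,0,-1]'
python3 - <<'E'
from h import *
st()
for n in ["scene","wrist"]: cv2.imwrite(f"pics/{n}7.png",get_image(n)[:,:,::-1])
crop("pics/scene7.png",220,210,380,330,5,"pics/s7c.png")
E
```

```text
t: 9.73
tcp_pos: [0.5323, -0.1423, 0.0418]
tool_rot: [[0.992, -0.123, -0.006], [-0.123, -0.992, 0.003], [-0.007, -0.002, -1.0]]
force: [0.1, -0.7, 0.3]
gripper_width: 0.001
9.73 tcp board [  41.7 -194.8   41.8] F [ 0.15 -0.69  0.3 ] w 0.001
```

View pics/s7c.png

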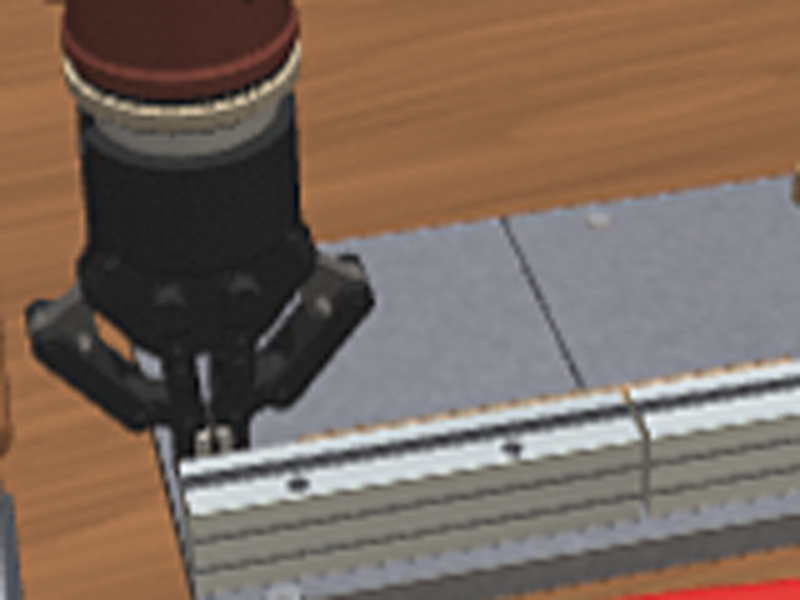

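View pics/wrist7.png

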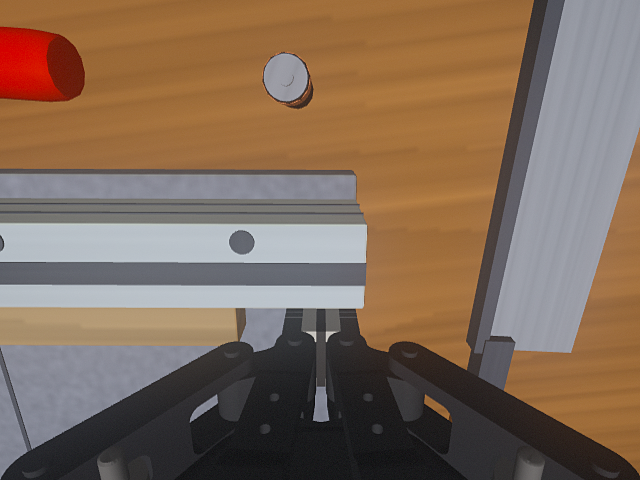

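```bash
python3 -m jog '[0,-5,0,0,-1, 0,-10,0,0,-1, 0,-14,0,0,-1, 0,-18,0,0,-1, 0,-22,0,0,-1, 0,-26,0,0,-1, 0,-30,0,0,-1, 0,-34,0,0,-1, 0,-38,0,0,-1, 0,-42,0,0,-1, 0,-46,0,0,-1, 0,-50,0,0,-1, 0,-54,0,0,-1, 0,-58,0,0,-1, 0,-62,0,0,-1, 0,-66,0,0,-1, 0,-69,0,0,-1, 0,-71,0,0,-1, 0,-72,0,0,-1, 0,-72,0,0,-1]'
python3 - <<'E'
from h import *
st()
for n in ["wrist","scene"]: cv2.imwrite(f"pics/{n}8.png",get_image(n)[:,:,::-1])
crop("pics/scene8.png",260,210,480,340,3.6,"pics/s8c.png")
E
```

```text
t: 11.5
tcp_pos: [0.5419, -0.0709, 0.0429]
tool_rot: [[0.992, -0.122, -0.005], [-0.122, -0.992, 0.003], [-0.005, -0.002, -1.0]]
force: [0.6, -1.7, 1.0]
gripper_width: -0.003
11.5 tcp board [  42.4 -122.9   42.9] F [ 0.59 -1.68  0.95] w -0.003
```

View pics/wrist8.png

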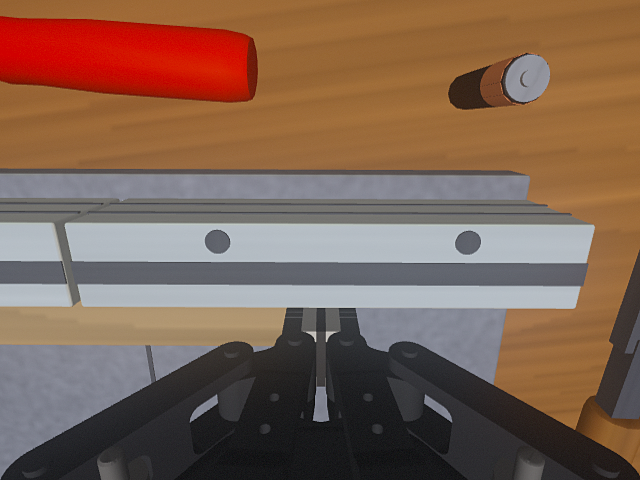

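View pics/s8c.png

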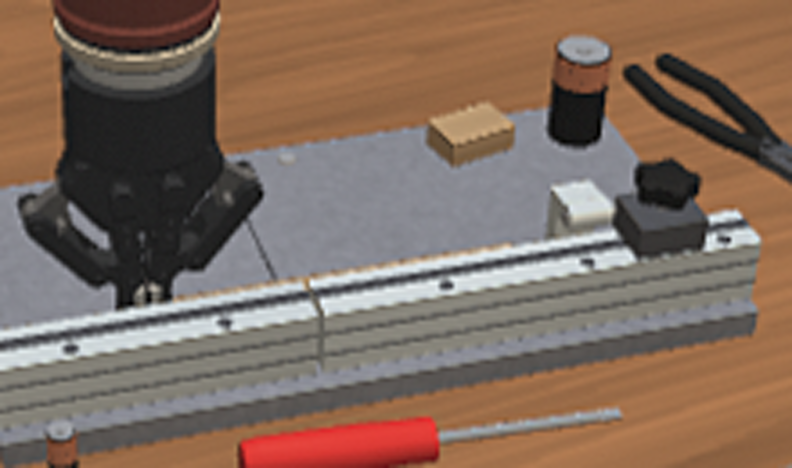

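```bash
python3 -m jog '[0,-3,0,0,-1, 0,-6,0,0,-1, 0,-8,0,0,-1, 0,-10,0,0,-1, 0,-10,0,0,-1]'
python3 - <<'E'
from h import *
st()
for n in ["scene","top"]: cv2.imwrite(f"pics/{n}9.png",get_image(n)[:,:,::-1])
crop("pics/scene9.png",340,220,480,320,5.7,"pics/s9c.png")
crop("pics/top9.png",220,130,400,265,4.4,"pics/t9c.png")
E
```

```text
t: 12.02
tcp_pos: [0.5429, -0.0606, 0.0426]
tool_rot: [[0.992, -0.122, -0.005], [-0.122, -0.992, 0.003], [-0.005, -0.002, -1.0]]
force: [0.5, -0.2, -0.3]
gripper_width: -0.0
12.02 tcp board [  42.1 -112.5   42.6] F [ 0.52 -0.16 -0.34] w -0.0
```

View pics/s9c.png

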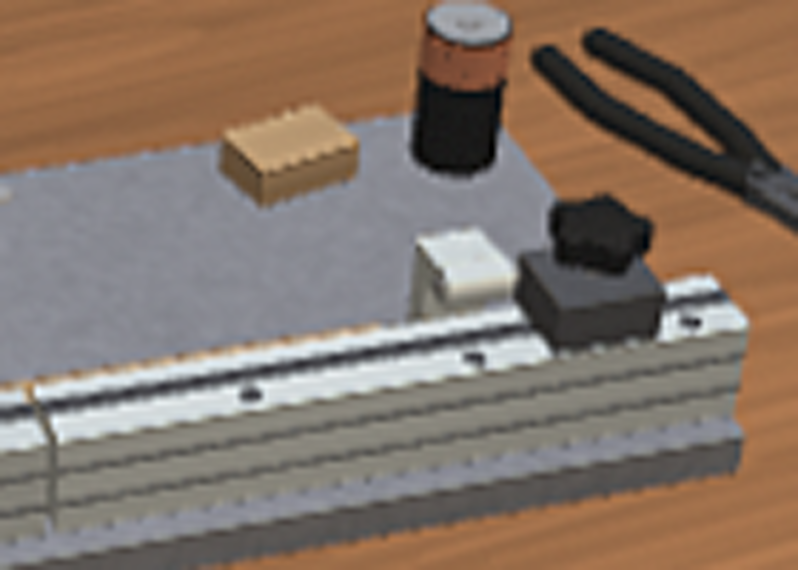

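View pics/t9c.png

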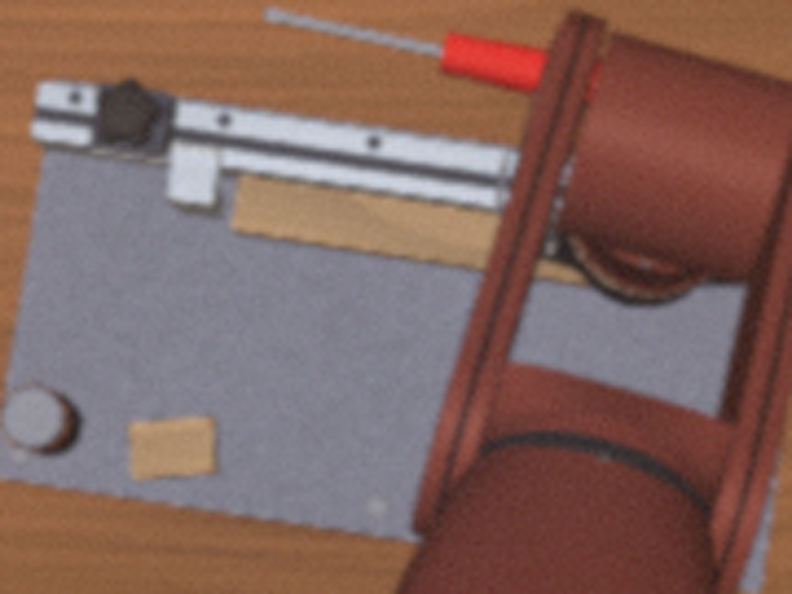

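```bash
python3 -m jog '[0,-2,0,0,-1, 0,-3,0,0,-1, 0,-4,0,0,-1, 0,-4,0,0,-1]';  python3 -m jog '[0,-1,0,0,-1, 0,-2,0,0,-1, 0,-2,0,0,-1]'; python3 -m jog '[0,-1,0,0,-1, 0,-2,0,0,-1, 0,-2,0,0,-1]'; python3 -c "from h import *;st()"
```

```text
t: 12.45
tcp_pos: [0.5433, -0.0567, 0.0426]
tool_rot: [[0.992, -0.122, -0.005], [-0.122, -0.992, 0.003], [-0.005, -0.002, -1.0]]
force: [0.7, -0.7, -0.5]
gripper_width: 0.004
t: 12.7
tcp_pos: [0.5436, -0.0546, 0.0426]
tool_rot: [[0.992, -0.122, -0.005], [-0.122, -0.993, 0.003], [-0.005, -0.002, -1.0]]
force: [0.7, 0.1, 0.1]
gripper_width: 0.001
t: 12.95
tcp_pos: [0.5439, -0.0532, 0.0427]
tool_rot: [[0.993, -0.122, -0.005], [-0.122, -0.993, 0.002], [-0.005, -0.001, -1.0]]
force: [-0.3, -4.8, -0.5]
gripper_width: -0.002
12.95 tcp board [  42.2 -105.    42.7] F [-0.33 -4.78 -0.49] w -0.002
```

```bash
python3 -m jog '[0,-1,0,0,-1, 0,-1.5,0,0,-1, 0,-1.5,0,0,-1]'
python3 - <<'E'
from h import *
st()
cv2.imwrite("pics/top10.png",get_image("top")[:,:,::-1])
crop("pics/top10.png",220,130,400,265,4.4,"pics/t10c.png")
E
```

```text
t: 13.2
tcp_pos: [0.5442, -0.053, 0.0429]
tool_rot: [[0.993, -0.122, -0.005], [-0.122, -0.993, -0.0], [-0.005, 0.001, -1.0]]
force: [-1.0, -7.7, 0.2]
gripper_width: -0.0
13.2 tcp board [  42.5 -104.7   42.9] F [-0.99 -7.7   0.22] w -0.0
```

View pics/t10c.png

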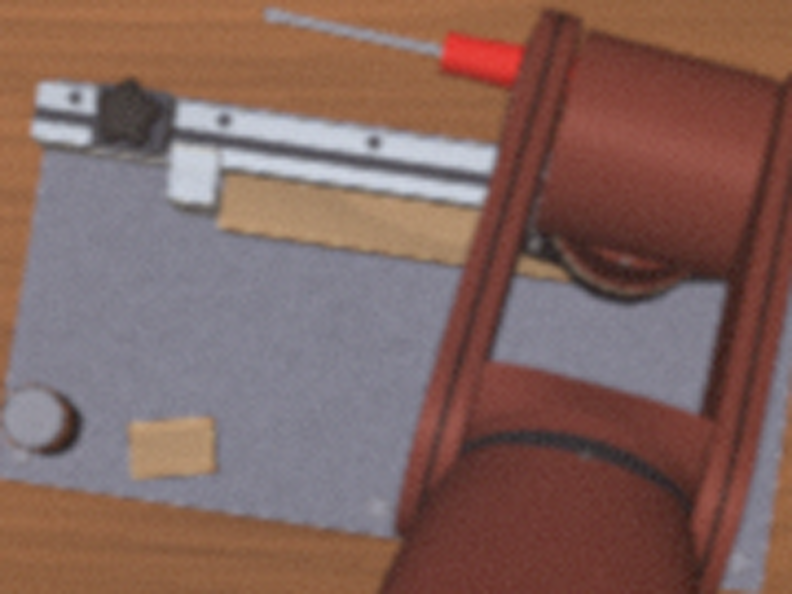

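It stalled at 7.7 N against the stop, and the picture shows the end butted (crop 218,205). Next I back off and inspect.

```bash
python3 -m jog '[0,3,0,0,-1, 0,10,0,0,-1, 0,20,0,0,-1, 0,22,-20,0,-1, -5,22,-50,0,-1, -30,10,-90,0,-1, -60,-30,-110,0,-1, -80,-70,-110,0,-1, -80,-105,-110,0,-1, -80,-120,-110,0,-1, -80,-120,-110,0,-1, -80,-120,-110,0,-1]'
python3 - <<'E'
from h import *
st()
for n in ["wrist","scene"]: cv2.imwrite(f"pics/{n}11.png",get_image(n)[:,:,::-1])
crop("pics/wrist11.png",120,60,520,200,2,"pics/w11c.png")
E
```

```text
t: 14.25
tcp_pos: [0.4798, 0.0767, 0.1534]
tool_rot: [[0.993, -0.119, -0.004], [-0.119, -0.993, -0.0], [-0.004, 0.001, -1.0]]
force: [0.1, -0.7, 0.7]
gripper_width: 0.003
14.25 tcp board [-37.3  16.1 153.4] F [ 0.1  -0.72  0.72] w 0.003
```

View pics/wrist11.png

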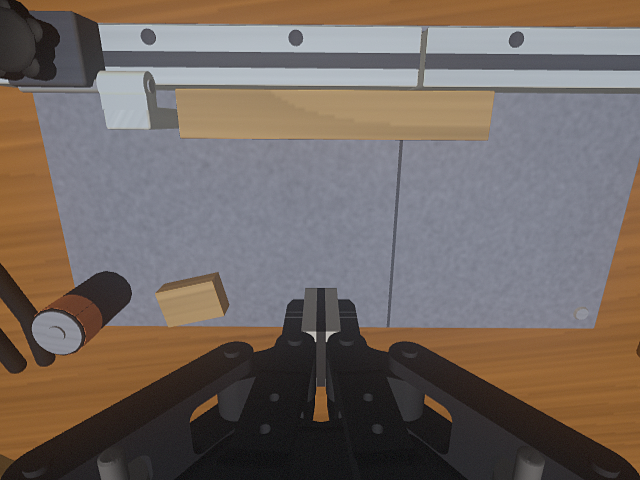

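View pics/scene11.png

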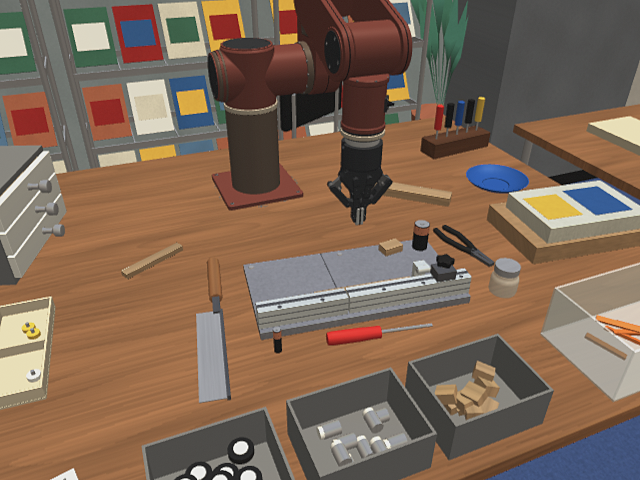

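Run:
```python
from h import *
crop("pics/wrist11.png",80,50,240,160,5,"pics/w11c.png")
for u,v in((494,92),(490,140),(177,90),(180,139)): print(w2b(pix("wrist",u,v,.036)))
```

```text
[ 56.73905044 -94.33169626  36.        ]
[ 27.79782221 -95.97169487  36.        ]
[ 57.70002101 103.14193998  36.        ]
[ 28.25284141 104.71472461  36.        ]
```

View pics/w11c.png

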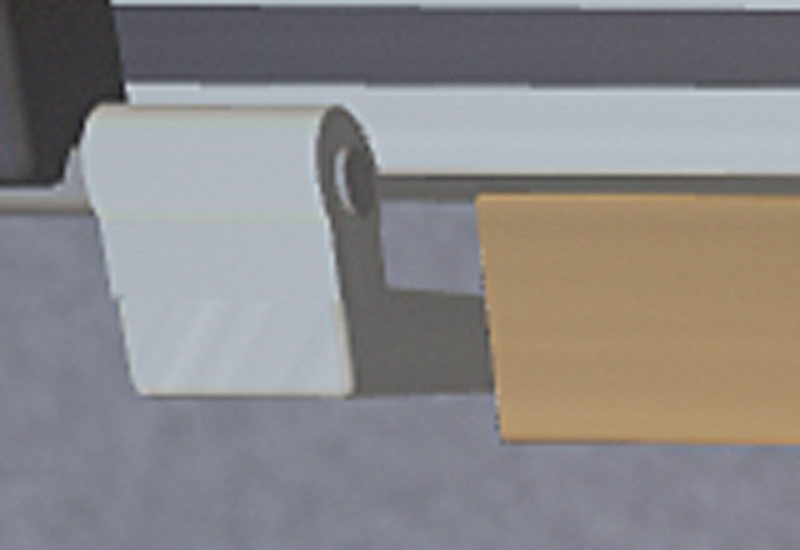

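Run:
```python
from h import *
im=cv2.imread("pics/wrist11.png")[78:102,160:510]
cv2.imwrite("pics/w11d.png",np.vstack([cv2.resize(im[:,a:a+88],None,fx=9,fy=5,interpolation=cv2.INTER_CUBIC) for a in(0,88,176,262)]))
for y in (100,50,0,-50,-90): print(y,[np.round(proj("wrist",b2w(60,y,z)),1) for z in(58,36,18)])
```

```text
100 [array([167.4,  82.3]), array([181.6,  86. ]), array([191.4,  88.6])]
50 [array([256.3,  82.4]), array([262.3,  86.1]), array([266.4,  88.6])]
0 [array([345.2,  82.5]), array([342.9,  86.2]), array([341.2,  88.7])]
-50 [array([434. ,  82.6]), array([423.4,  86.3]), array([416.1,  88.8])]
-90 [array([505. ,  82.7]), array([487.8,  86.3]), array([475.9,  88.9])]
```

View pics/w11d.png

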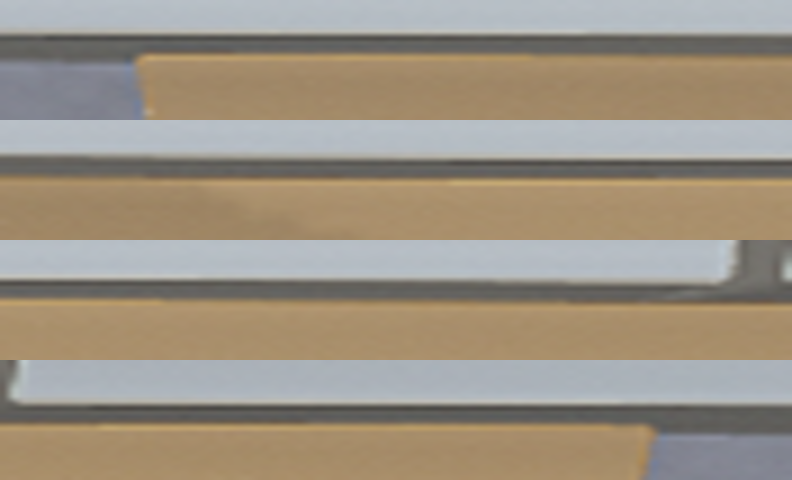

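Run:
```python
from h import *
print([proj("wrist",b2w(36,105.5,z)) for z in(22,76)],proj("wrist",b2w(48,105.5,22)),proj("wrist",b2w(60,105.5,58)))
cv2.imwrite("pics/top12.png",get_image("top")[:,:,::-1]); crop("pics/top12.png",170,120,470,290,2.6,"pics/t12c.png")
```

```text
[array([185.12107841, 126.22438463]), array([149.29555965, 127.3712908 ])] [183.09663044 107.40832621] [157.59142677  82.31002283]
```

View pics/t12c.png

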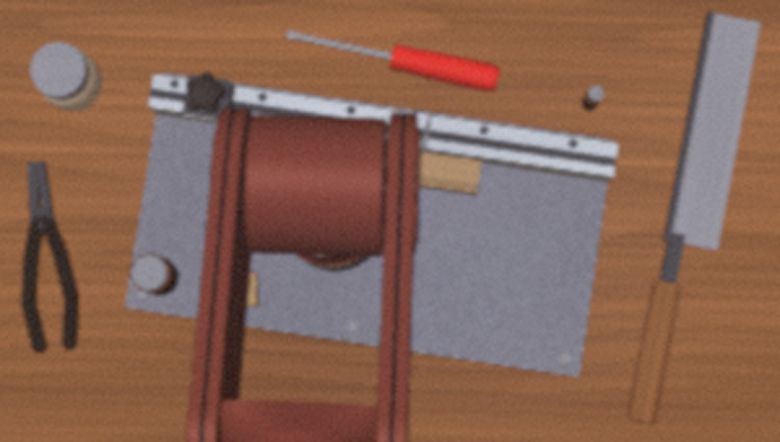

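```bash
python3 -c "
from station import ticket
print(ticket.job_done())
from h import *; st()"
```

```text
the job is handed in; nothing more can be done
None
the job is handed in; nothing more can be done
```

The batten is ready to be sawn. The flip stop is down in its working position, and the batten lies flat against the fence with its left end butted against the stop. I handed the job in at about 14.3 s, with the gripper clear of everything at roughly 0.15 m.

- **Stop:** I pushed the raised stop from behind with the shut fingertips, and it fell down. In the last wrist picture its edges match the fully down position to about 2 px, the same offset as the fence edge.
- **Fence:** I pushed the batten with two spread fingertips until it met the fence, with about 8 N along the fence normal. The last picture shows an even strip of fence face along the whole batten (4.0 px at the left, 4.2 px at the right, 3.7 px expected), so it is flush to well under a millimetre.
- **End against stop:** I pushed the right end along the fence until the batten stalled at 7.7 N. The top view showed the end butted. The last wrist picture gives the batten's left end at y ≈ 103 to 105 mm and the stop face at about 105.5 mm, within the roughly 2 mm calibration.

**Disagreements:** My first top-view estimate put the stop face at y = 110 mm. The wrist camera corrected that to about 105.5 mm. The wrist camera also reads about 3 to 4 mm low towards the fence compared with the finger contact position.

The pictures showed no movement of the other things. The gripper hid most of the offcut in the last top view, but it was in view in the wrist and scene pictures just before.

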